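Fasten the last quarter-turn stud of a gas module's cover

ROBOT

A 6-joint arm with a two-finger parallel gripper is mounted at the origin on the work surface. World frame = base frame: x ahead of the robot, y to its left, z up, the work surface at z = 0. Lengths are in mm, angles in degrees, forces in N, time in s.
With the tool pointing down it reaches from about 300 to 850 mm from the base axis. Payload 4.2 kg.
Tool frame: the origin (TCP) lies midway between the tips of the shut fingers; the grasp point (between the pads) lies 19 mm behind it (robot.grip_depth is the distance from the TCP to the grasp point, in mm); z points along the fingers, y is the direction in which the jaws open and shut (so a half turn about z gives the same grasp; the last joint's range is limited). The gripper opens to 91 mm and grips with 3 to 60 N. Pads are 32 mm wide; open, the fingers measure 118 mm over their backs; the gripper's body (76 mm by 178 mm) begins 60 mm behind the grasp point.
Start: joints at [-73.167, 18.312, 89.639, -0, 72.044, -1.146], TCP at [177.492, -546.937, 213.976] pointing down, gripper open.
Joint ranges: [-177.97, 177.97], [-48.28, 115.42], [12.27, 149.76], [-77.06, 257.06], [2.81, 150.46], [-146.56, 146.56]. Speed limits (degrees/s): [147.25, 147.25, 180, 180, 180, 180].

INTERFACE

Orientations are given as a 3x3 rotation matrix whose columns are the frame's x, y, z axes.
In Python, from plant import robot gives the robot as it stands. The module is installed in compiled form; this text tells all that it offers.
- The arm moves only by the tool jog_arm, never from a script. Its argument "moves" is text: rows parted by semicolons, each of 5 numbers parted by spaces: the shift along the tool's x, y, z in mm, then the turn about the tool's z in degrees, then the closure, from 0 (fully open) to 1 (shut). A call has 1 to 8 rows; each row is the pose to reach, as a shift and turn from the pose commanded when the call began, along the tool's axes at that moment; what a row does not reach only later rows make up. A row lasts 1/10 s, in which the tool goes at most 50 mm and 8.59 degrees, less where a joint would pass 70% of its speed; a pose out of reach is approached as far as the arm can. A call with a gripper value outside its range is refused whole. The fingers move at their own pace and stop on an object; "force" is the grip in N (left out, the last holds). Time passes only in rows, so rows that repeat a pose let the fingers close. It gives the time, the measured TCP pose, the force and the opening at its end, in the units of the state.
- robot.observe(): the state, without advancing time (a new reading comes with each control period).
- robot.grab_frame(name): name is "side" or "top"; returns the picture (400x640x3 uint8, blue, green, red); there is no depth.
- robot.camera_info(name): a dict with "intrinsics" (3x3 intrinsics, pixels), "rvec" (rotation vector, rad) and "tvec" (3), from world to camera coordinates, as OpenCV has them. Camera axes: x right, y down, z forward; pixel columns grow to the right and rows downward; lengths in mm; the calibration is good to about 2 mm. A picture is of the moment at which its call begins. camera_info takes no time and is no camera call.
- robot.sign_off(): hands the job in, once; it reports no verdict.
The state is a dict: "time": time; "joint_positions": joint angles; "qvel": joint speeds; "joint_efforts": joint torques, N m; "tool_pos": TCP position; "orientation": TCP orientation; "ft_force": force on the tool from outside, world axes, zero at the start; "moment": the same for the moment, N m; "finger_gap": finger opening in mm.
Only numpy, scipy, OpenCV 4.12 (cv2) and the standard library are available. Lean on these libraries where they do the work, as an engineer would, in place of code of your own. Each camera call takes 0.05 s, during which the arm holds its last target. There are 200 camera calls.

TASK

The filter in the gas module has been changed and its top cover is back on, but one of the cover's two slotted quarter-turn studs was left open (it stands proud, its slot across the red marks). Take the orange slotted key from its hole in the tool stand, fit its blade in the open stud, press it down gently and turn it a quarter turn clockwise until it springs up into its catch, slot in line with the red marks. Then put the key back, standing fully home in its own hole, without touching the studs with the gripper or disturbing the fastened stud or anything else on the bench.

Things in the scene. Friction and masses are not known exactly. Their poses are not given: they have to be found in the camera images.
- key_grip (a point): Centre of the stud key's handle: an orange paddle 40 mm wide (key x), 16 mm thick (key y, the way to grip it), 45 mm tall (key z, up as it stands), above a 30 mm round orange flange, a 14 mm round steel shank and a flat blade. Heights over the blade's tip: blade 0-8 mm, shank to 37, flange 37-41, handle 41-86; this point 66. About 90 g; a half turn about z gives the same key.
- key_tip (a point): Middle of the end of the key's blade, 66 mm below key_grip; axes as key_grip. The blade is 14 mm wide along key x and 3 mm thick along key y, its last 1.5 mm tapering to 2 mm.
- key_hole (a point): Centre of the mouth of the key's hole, in an orange bush on the stand, 50 mm above the bench: 25 mm across at the mouth, tapering over 5 mm to a 16.4 mm hole (shank 14 mm), 42 mm deep. Home in it at any yaw, the key stands upright on its flange, handle at 54 to 99 mm, key_grip 29 mm above and key_tip 37 mm below this point. The green-bushed hole, 70 mm along the stand's +x, holds a nut driver.
- stand: Grey tool-stand block, 150 x 76 x 45 mm with two 35 mm round bushes 5 mm high on top, fixed to the bench; origin under its centre, x along its row of two holes. It stands left or right of the module; the blue vial rack (same footprint, 45 mm tall, fixed) is on the other side.
- stud_a_base: Place of the OPEN stud (left or right on the cover): a fixed dark ferrule ring, 35 mm outside, 27.6 mm inside, 12 mm high, with two red marks beside it along its y. Origin on the stud's axis at the cover's surface, z up. Open, the slot lies along this x; fastened (a quarter turn clockwise from above), along this y. The blade has about 0.08 rad of play in the slot either way.
- stud_a_head (a point): Centre of the top of the open stud's bright round head, 24 mm across, slot right across it 4.2 mm wide and 4 mm deep; x along the slot. Open, its top is 17 mm above the cover. A spring holds it up: 3.5 N to start it down, then 0.5 N per mm. Its cross pin must go down through the slot of a receptacle inside, which sits higher or lower from case to case.
- stud_b_base: The other, already FASTENED stud on the cover, built the same: head flush with its ferrule, slot in line with the red marks. To be left alone.
- stud_b_head (a point): Centre of the top of the fastened stud's head; x along its slot, which must stay in line with the red marks.
- stud_a_press: The moving part of the open stud, same axis as stud_a_base, origin level with the cover when open. It can turn only when pressed 4.2 to 10.2 mm deep (not known beforehand); 0.5 mm deeper its pin meets a rigid floor. It turns easily (0.02 N m), to a stop at 1.66 rad. At 1.57 rad, let up, it springs up 2.6 mm into the catch and stays there; let up earlier it is not fastened.
- module: The white gas filter module, 220 (x) x 260 (y) mm, fixed to the bench; origin under its centre, its front with screen and keys faces -x. The cover's top surface is 113 mm above the bench; the studs are at x -65 mm, y +85 and -85 mm of it.
- driver_mid (a point): Bystander: green nut driver standing in the stand's other hole, top 100 mm above the bench.
- tin_mid (a point): Bystander: small round tin, 53 mm across and 24 mm tall, on the rear of the module's top.
- solvent_mid (a point): Bystander: amber solvent bottle, 68 mm across, 150 mm tall; this point is 60 mm up.
- beaker_mid (a point): Bystander: glass beaker, 64 mm across, 75 mm tall.
- cartridge_mid (a point): Bystander: used filter cartridge lying on the bench beside the module's rear, 156 mm long, 36 mm high.
- wrench: Bystander: 160 mm wrench lying on the bench beside the module's rear.
- jar_mid (a point): Bystander: small clear jar with a white cap, 48 mm across, 55 mm tall.
Things that resemble listed ones, but are neither listed nor needed, are in the scene too. What is shaped like the part that bears key_grip but yellow is not meant.

How it is judged:
By the outcome, as a careful person would: the job done as asked, in the order asked, and still so for the second after the job is handed in, with the robot touching nothing.
It also fails if it takes over 72 s, if anything falls off the work surface, if the arm or the gripper's body presses on something with over 40 N, if the wrist force passes 120 N, or if a joint passes its speed limit or range.

## Working session

There is one attempt and no reset: what is moved stays moved. The work goes in short steps, Python scripts to look and compute and a tool call to move; the robot and the scene stay as the last step left them, time stands still between calls to the robot, and variables do not carry over. Pictures are saved under pics/ and viewed, about 8 in all and at most 12, crops included, and the job is handed in when it is done.

Besides the shell and the picture viewer there is one more tool, called after ">>>" as name(argument=value, ...) on one line, values as JSON. jog_arm: Moves the arm, as the interface text tells. Its arguments: {"type":"object","properties":{"moves":{"type":"string"},"force":{"type":"number"}},"required":["moves"]}

```bash
mkdir -p pics; cat > h.py <<'E'
import numpy as np, cv2
from plant import robot
def cam(n):
    c=robot.camera_info(n); K=np.array(c["intrinsics"],float); R=cv2.Rodrigues(np.array(c["rvec"],float))[0]; t=np.array(c["tvec"],float).ravel()
    return K,R,t
def ray(n,u,v,z):
    "world point on height z seen at pixel"
    K,R,t=cam(n); d=R.T@np.linalg.inv(K)@[u,v,1]; o=-R.T@t
    return o+d*(z-o[2])/d[2]
def proj(n,p):
    K,R,t=cam(n); q=K@(R@np.array(p,float)+t); return q[:2]/q[2]
def crop(n,f,x0,y0,w,h,s):
    im=robot.grab_frame(n); cv2.imwrite(f,cv2.resize(im[y0:y0+h,x0:x0+w],None,fx=s,fy=s,interpolation=cv2.INTER_CUBIC))
E
python3 - <<'E'
from h import *
for n in("top","side"):
    cv2.imwrite(f"pics/{n}0.png",robot.grab_frame(n)); K,R,t=cam(n); print(n,K.round(1).tolist(),(-R.T@t).round(),R.round(2).tolist())
print(robot.observe())
E
```

```text
top [[391.8, 0.0, 319.7], [0.0, 391.8, 201.0], [0.0, 0.0, 1.0]] [ 377.  -12. 1075.] [[-0.01, -1.0, -0.0], [-0.98, 0.01, -0.19], [0.19, 0.0, -0.98]]
side [[441.1, 0.0, 320.1], [0.0, 441.1, 197.8], [0.0, 0.0, 1.0]] [378. 853. 798.] [[-0.98, -0.21, 0.01], [-0.14, 0.59, -0.79], [0.15, -0.78, -0.61]]
{'time': 0.1, 'joint_positions': array([-7.31676538e+01,  1.83476465e+01,  8.97002940e+01, -2.39120208e-03,
        7.20460028e+01, -1.14518376e+00]), 'qvel': array([-0.05110504, -0.08119191, -0.26793418,  0.05563285,  0.06045289,
       -0.05312773]), 'joint_efforts': array([-3.96569012e-04, -4.13331306e+01, -2.32510650e+01,  7.27737858e-02,
        4.21502581e-02, -5.53770406e-05]), 'tool_pos': array([ 177.32854593, -546.47661978,  213.20175165]), 'orientation': array([[ 9.51173650e-01,  3.08655836e-01, -5.12789214e-04],
       [ 3.08656262e-01, -9.51172374e-01,  1.55787499e-03],
       [-6.90372542e-06, -1.64008525e-03, -9.99998655e-01]]), 'ft_force': array([-1.20792843, -0.47553652,  0.01039428]), 'moment': array([ 0.00015681,  0.07654427, -0.00642523]), 'finger_gap': 91.00274373106883}
```

View pics/top0.png

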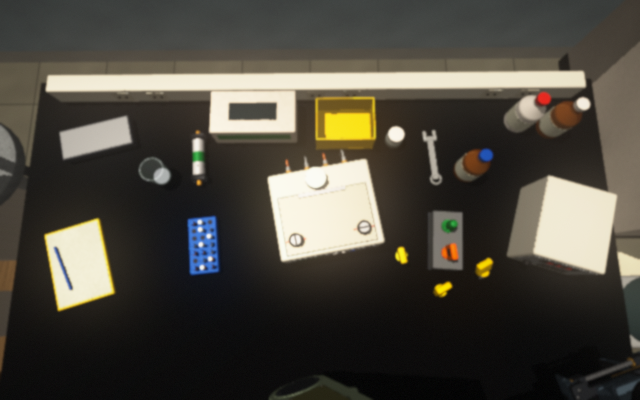

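View pics/side0.png

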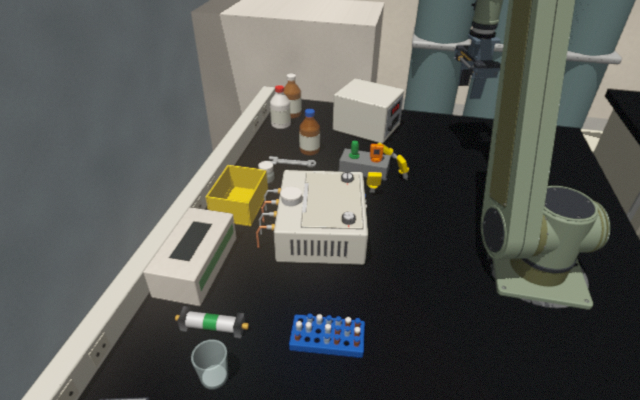

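```bash
python3 - <<'E'
from h import *
im=np.mean([robot.grab_frame("top") for _ in range(6)],0).astype(np.uint8)
a=cv2.resize(im[216:256,270:390],None,fx=6.6,fy=6.6,interpolation=cv2.INTER_CUBIC)
b=cv2.resize(im[205:280,400:475],None,fx=4,fy=4,interpolation=cv2.INTER_CUBIC)
s=np.mean([robot.grab_frame("side") for _ in range(6)],0).astype(np.uint8)
c=cv2.resize(s[137:197,320:420],None,fx=4.9,fy=5,interpolation=cv2.INTER_CUBIC)
o=np.zeros((568,800,3),np.uint8); o[:264,:792]=a; o[266:566,:300]=b; o[266:566,304:304+490]=c
cv2.imwrite("pics/c1.png",o)
E
```

```text
(no output)
```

View pics/c1.png

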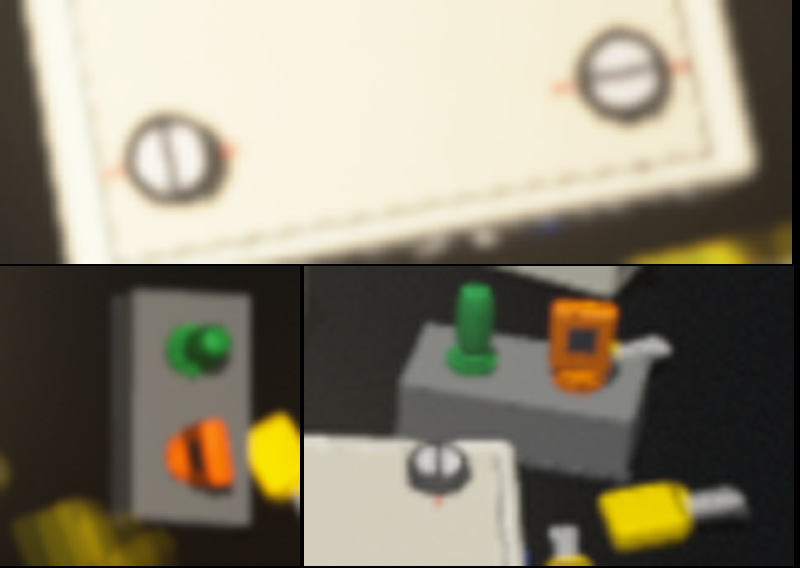

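Left stud (+y) is open, the key stands in the stand's near hole with its paddle wide along about world x. The yellow look-alikes seem to move between frames, so I'll look again.

```bash
python3 - <<'E'
from h import *
o=np.zeros((600,800,3),np.uint8)
for i in range(2):
    im=robot.grab_frame("top")
    if i: robot.grab_frame("side")
    o[:400,i*400:(i+1)*400]=cv2.resize(im[200:300,400:500],None,fx=4,fy=4,interpolation=cv2.INTER_CUBIC)
o[400:,:400]=cv2.resize(robot.grab_frame("side")[130:210,320:480],(400,200),interpolation=cv2.INTER_CUBIC)
cv2.imwrite("pics/c2.png",o)
print(robot.observe()["time"])
# stud estimates, first crop
g=lambda X,Y:(270+(X+.5)/6.6-.5,216+(Y+.5)/6.6-.5)
pb=(ray("top",*g(563,88),113)+ray("top",*g(683,66),113))/2
pa=(ray("top",*g(115,173),113)+ray("top",*g(230,151),113))/2
print("marks mid a,b",pa,pb,np.linalg.norm(pa-pb),np.degrees(np.arctan2(*(pa-pb)[:2])))
print("ferr a,b",ray("top",*g(177,158),122),ray("top",*g(623,76),122)); print("head a",ray("top",*g(169,158),130),"slot",ray("top",*g(165,130),130)-ray("top",*g(173,187),130))
k=lambda X,Y:(400+(X+.5)/4-.5,205+(Y-266+.5)/4-.5)
print("key top",ray("top",*k(219,454),99)); print("handle ends",ray("top",*k(217,420),99),ray("top",*k(221,488),99))
print("stand top corners",[ray("top",*k(*q),45).round() for q in((133,290),(251,296),(250,525),(134,520))])
E
```

```text
0.9
marks mid a,b [468.10527659  50.05248455 113.        ] [ 498.53826524 -118.38348102  113.        ] 171.1632007611946 -10.241700528217034
ferr a,b [468.71426253  47.83886135 122.        ] [ 497.77488844 -117.37864753  122.        ]
head a [467.97123385  50.26495088 130.        ] slot [20.85154948  3.01493675  0.        ]
key top [ 437.84132937 -341.65404216   99.        ]
handle ends [ 458.82020665 -341.95556373   99.        ] [ 417.03517534 -341.35500309   99.        ]
stand top corners [array([ 550., -311.,   45.]), array([ 545., -389.,   45.]), array([ 395., -377.,   45.]), array([ 399., -302.,   45.])]
```

View pics/c2.png

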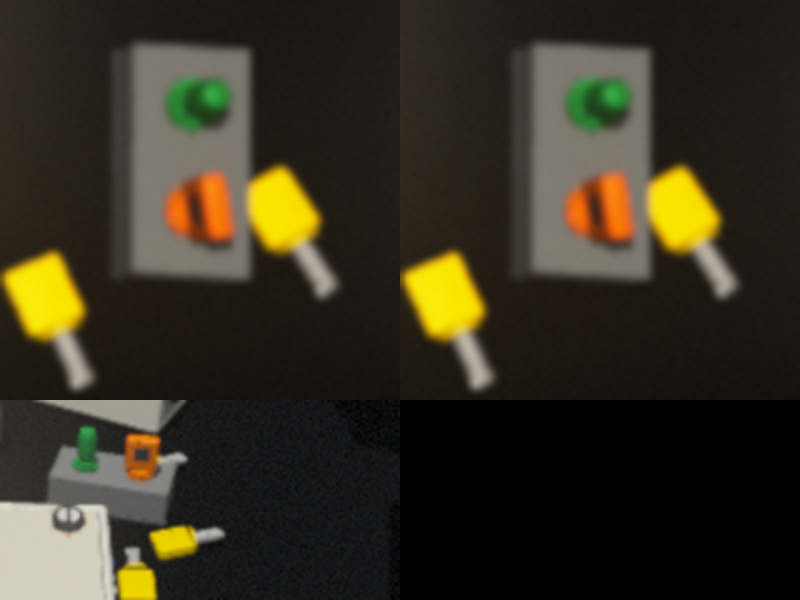

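The yellow keys only settled after the start; they're at rest now. Open stud is about (468,50), module yaw about 10°. Key is at about (438,-342). I'll use the half-turned grasp (yaw ≈186°) so the last joint has room for the quarter turn.

>>> jog_arm(moves="39 -14 0 -8 0; 78 -28 0 -16 0; 117 -43 0 -24 0; 156 -57 0 -32 0; 195 -71 0 -40 0; 234 -85 0 -48 0; 273 -100 0 -56 0.2; 311 -114 0 -64 0.2")

```text
time: 1.7
tool_pos: [439.4, -341.2, 214.1]
orientation: [[0.134, 0.991, 0.0], [0.991, -0.134, -0.0], [-0.0, 0.0, -1.0]]
ft_force: [-0.0, -0.3, -0.6]
finger_gap: 78.4
```

>>> jog_arm(moves="0 0 5 -8 0.3; 0 0 10 -16 0.4; 0 0 15 -24 0.4; 0 0 20 -32 0.4; 0 0 25 -40 0.4; 0 0 30 -48 0.4; 0 0 35 -56 0.4; 0 0 40 -64 0.4")

```text
time: 2.5
tool_pos: [438.1, -342.5, 173.8]
orientation: [[-0.832, 0.555, 0.0], [0.555, 0.832, -0.0], [-0.0, -0.0, -1.0]]
ft_force: [0.8, -1.0, 0.6]
finger_gap: 54.7
```

>>> jog_arm(moves="0 0 0 -8 0.4; 0 0 0 -16 0.4; 0 0 0 -24 0.4; 0 0 0 -32 0.4; 0 0 0 -40 0.4; 0 0 0 -40 0.4")

```text
time: 3.1
tool_pos: [438.1, -342.5, 174.0]
orientation: [[-0.995, -0.104, 0.0], [-0.104, 0.995, -0.0], [-0.0, -0.0, -1.0]]
ft_force: [-0.6, -0.3, 1.3]
finger_gap: 54.8
```

```bash
python3 - <<'E'
from h import *
o=robot.observe(); print(o["time"],o["tool_pos"],o["orientation"].round(3),o["joint_positions"].round(1),o["finger_gap"])
t=robot.grab_frame("top");s=robot.grab_frame("side")
im=np.hstack([cv2.resize(t[190:290,400:500],(400,400),interpolation=2),cv2.resize(s[90:190,330:430],(400,400),interpolation=2)])
cv2.imwrite("pics/c3.png",im)
E
```

```text
3.1 [ 438.12826057 -342.54445927  174.00146111] [[-0.995 -0.104  0.   ]
 [-0.104  0.995 -0.   ]
 [-0.    -0.    -1.   ]] [ -39.2   18.2   95.8   -0.    66.  -135.2] 54.7658395179849
```

View pics/c3.png

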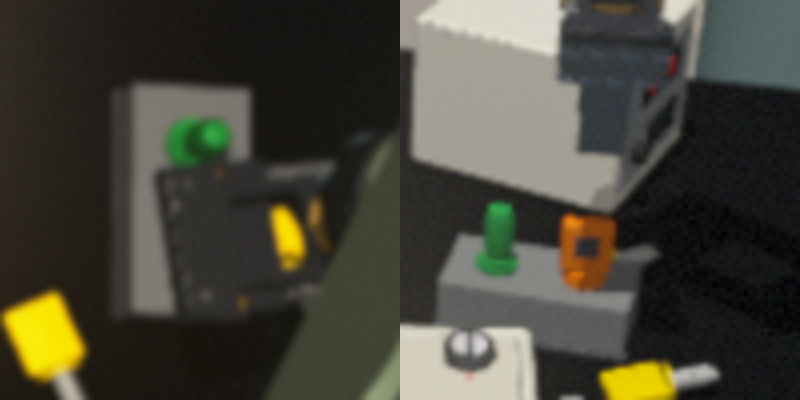

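The side view shows the key handle, top edge about (588,217) in the crop. It's beneath the fingers; I'll check its position numerically.

```bash
python3 - <<'E'
from h import *
p=proj("side",[438,-342.5,99]);q=proj("side",[438,-342.5,79])
print("pred handle top centre in crop",400+4*(p[0]-330),4*(p[1]-90),"mid",400+4*(q[0]-330),4*(q[1]-90))
s=robot.grab_frame("side")[90:190,330:430]; h=cv2.cvtColor(s,cv2.COLOR_BGR2HSV)
m=((h[...,0]>5)&(h[...,0]<18)&(h[...,1]>180)&(h[...,2]>90)).astype(np.uint8)
v,u=np.nonzero(m); print("orange box",400+4*u.min(),400+4*u.max()+4,4*v.min(),4*v.max()+4)
for r in range(v.min(),v.max()+1): print(r*4,400+4*u[v==r].min(),400+4*u[v==r].max()+4,end=' | ')
E
```

```text
pred handle top centre in crop 589.1002773886526 221.6916000946561 mid 586.7120600171479 243.88158564264302
orange box 560 616 212 288
212 568 576 | 216 564 600 | 220 560 612 | 224 560 616 | 228 560 616 | 232 560 616 | 236 560 612 | 240 560 612 | 244 560 612 | 248 564 612 | 252 564 612 | 256 564 612 | 260 564 608 | 264 564 608 | 268 564 608 | 272 564 604 | 276 564 604 | 280 568 600 | 284 572 600 |
```

>>> jog_arm(moves="0 0 25 0 0.4; 0 0 50 0 0.4; 0 0 75 0 0.4; 0 0 95 0 0.4; 0 0 107 0 0.4; 0 0 113 0 0.4; 0 0 113 0 0.6; 0 0 113 0 0.8", force=25)

```text
time: 4.05
tool_pos: [438.7, -343.0, 61.8]
orientation: [[-0.995, -0.104, 0.001], [-0.104, 0.995, -0.001], [-0.001, -0.001, -1.0]]
ft_force: [-0.4, 0.6, -0.2]
finger_gap: 41.5
```

>>> jog_arm(moves="0 0 0 0 1; 0 0 0 0 1; 0 0 0 0 1; 0 0 0 0 1; 0 0 0 0 1; 0 0 0 0 1", force=25)

```text
time: 4.65
tool_pos: [438.3, -342.6, 61.4]
orientation: [[-0.995, -0.104, 0.001], [-0.104, 0.995, -0.0], [-0.0, -0.0, -1.0]]
ft_force: [-0.9, 1.0, 4.8]
finger_gap: 16.2
```

Gripped at 16.2 mm. Lift.

>>> jog_arm(moves="0 0 -10 0 1; 0 0 -30 0 1; 0 0 -55 0 1; 0 0 -80 0 1; 0 0 -105 0 1; 0 0 -130 0 1; 0 0 -145 0 1; 0 0 -150 0 1", force=40)

```text
time: 5.45
tool_pos: [438.7, -343.0, 213.0]
orientation: [[-0.995, -0.104, 0.003], [-0.104, 0.995, -0.002], [-0.002, -0.003, -1.0]]
ft_force: [1.3, 0.3, -1.9]
finger_gap: 15.7
```

>>> jog_arm(moves="-5 30 0 0 1; -14 75 0 -1 1; -23 125 0 -2 1; -32 175 0 -3 1; -41 225 0 -4 1; -50 275 0 -4 1; -59 325 0 -4 1; -66 365 0 -4 1")

```text
time: 6.25
tool_pos: [464.9, 29.6, 210.3]
orientation: [[-0.985, -0.174, -0.001], [-0.174, 0.985, -0.0], [0.001, 0.0, -1.0]]
ft_force: [1.2, -0.3, -0.8]
finger_gap: 15.7
```

>>> jog_arm(moves="-2 12 0 0 1; -3 22 0 0 1; -3 22 0 0 1; -3 22 0 0 1")

```text
time: 6.65
tool_pos: [464.7, 48.5, 210.7]
orientation: [[-0.985, -0.172, -0.001], [-0.172, 0.985, -0.001], [0.001, -0.001, -1.0]]
ft_force: [-0.9, 0.0, -1.0]
finger_gap: 15.5
```

```bash
python3 - <<'E'
from h import *
o=robot.observe(); print(o["time"],o["tool_pos"],o["orientation"].round(3),o["joint_positions"].round(1),o["finger_gap"])
t=robot.grab_frame("top");s=robot.grab_frame("side")
im=np.hstack([cv2.resize(t[180:260,260:340],(400,400),interpolation=2),cv2.resize(s[140:240,300:400],(400,400),interpolation=2)])
cv2.imwrite("pics/c4.png",im)
p=o["tool_pos"]
for z in(48.4,40.4,11.4): q=proj("side",p-[0,0,z]); print(z,400+4*(q[0]-300),4*(q[1]-140))
for w in((468,50,130),(468,50,125)): q=proj("side",w); print(w,400+4*(q[0]-300),4*(q[1]-140))
E
```

```text
6.65 [464.71999154  48.46667583 210.70745727] [[-0.985 -0.172 -0.001]
 [-0.172  0.985 -0.001]
 [ 0.001 -0.001 -1.   ]] [  4.6   8.7 103.2  -0.   68.1 -95.3] 15.518470685510001
48.4 602.9438138235207 258.2305170319138
40.4 603.7264190764945 247.38873876382138
11.4 606.6269360658416 207.20658825839166
(468, 50, 130) 593.9854400894433 301.81374863551525
(468, 50, 125) 593.5348206309968 308.28986883156506
```

View pics/c4.png

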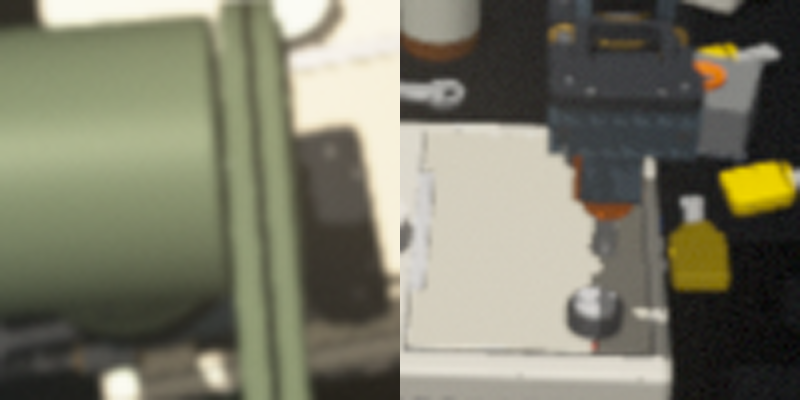

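Side view: the tip at about (602,258) and the stud head at about (594,300) in the crop, agreeing with predictions. I'll correct and lower to about 8 mm above the head.

>>> jog_arm(moves="-2 0.5 4 0 1; -3.5 0.9 10 0 1; -3.5 0.9 16 0 1; -3.5 0.9 20 0 1; -3.5 0.9 22 0 1; -3.5 0.9 22 0 1; -3.5 0.9 22 0 1")

```text
time: 7.45
tool_pos: [468.3, 51.1, 189.0]
orientation: [[-0.985, -0.173, 0.0], [-0.173, 0.985, -0.0], [-0.0, -0.0, -1.0]]
ft_force: [-0.8, -0.8, -0.3]
finger_gap: 15.9
```

```bash
python3 - <<'E'
from h import *
o=robot.observe(); print(o["time"],o["tool_pos"],o["ft_force"].round(1))
s=np.mean([robot.grab_frame("side") for _ in range(4)],0).astype(np.uint8)
cv2.imwrite("pics/c5.png",cv2.resize(s[180:226,322:378],None,fx=13,fy=13,interpolation=2))
p=o["tool_pos"]; f=lambda w:np.array([13*(proj("side",w)[0]-322+.5),13*(proj("side",w)[1]-180+.5)]).round(1)
for z in(48.4,40.4,11.4): print(z,f(p-[0,0,z]))
H=np.array([468,50,130.]); print("head",f(H),"dx",(f(H+[10,0,0])-f(H))/10,"dy",(f(H+[0,10,0])-f(H))/10,"dz",(f(H+[0,0,10])-f(H))/10)
a=np.radians(10.2); print("slot ends",f(H+12*np.array([np.cos(a),np.sin(a),0])),f(H-12*np.array([np.cos(a),np.sin(a),0])), "b head",f([498.2,-118,125]),"ferr",f(H-[0,0,5]))
E
```

```text
7.45 [468.26579387  51.12756981 189.02266378] [-0.8 -0.8 -0.3]
48.4 [351.7 425.9]
40.4 [354.1 391.5]
11.4 [362.9 264.2]
head [351.  467.4] dx [-5.42 -0.78] dy [-0.86  3.45] dz [ 0.29 -4.25]
slot ends [285.1 465.4] [416.8 469.4] b head [331.7 -42.5] ferr [349.5 488.4]
```

View pics/c5.png

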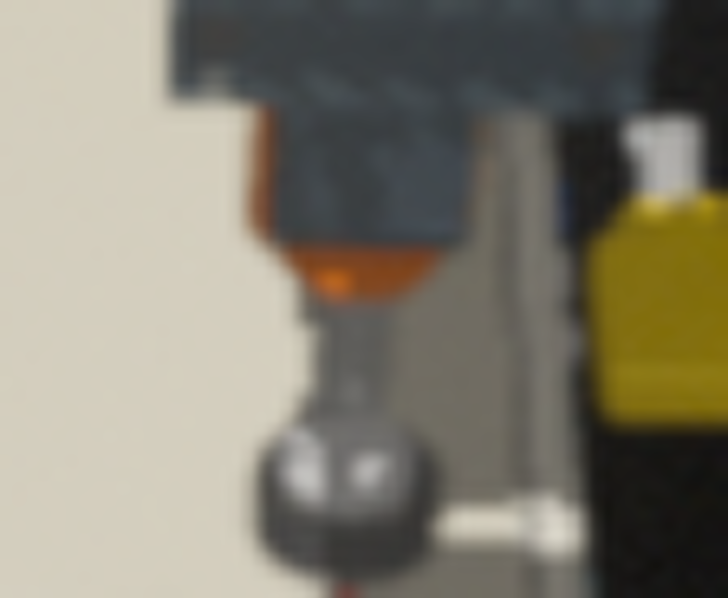

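The blade hangs over the head; the flange and ferrule are both seen slightly above prediction. Across the slot (y) I need about 1 mm, so I'll fit ferrule and flange outlines numerically.

```bash
python3 - <<'E'
from h import *
th=np.linspace(0,2*np.pi,60); C=lambda p,r,z:[(p[0]+r*np.cos(t),p[1]+r*np.sin(t),z) for t in th]
def sil(n,pts):
    h=cv2.convexHull(np.array([proj(n,q) for q in pts],np.float32)).reshape(-1,2); m=cv2.moments(h); return np.array([m["m10"],m["m01"]])/m["m00"],h.min(0),h.max(0)
# top view (first averaged crop): dark rings in the cover
im=cv2.imread("pics/c1.png"); g=cv2.cvtColor(im[:264,:792],cv2.COLOR_BGR2GRAY)
for nm,(x,y),w,ht in(("a",(177,158),(468,50),17),("b",(623,76),(498.2,-118.),12)):
    d=np.zeros_like(g); cv2.circle(d,(x,y),62,255,-1); m=((g<150)&(d>0)).astype(np.uint8)
    c=max(cv2.findContours(m,0,1)[0],key=cv2.contourArea); h=cv2.convexHull(c).reshape(-1,2).astype(np.float32)
    M=cv2.moments(h); o=np.array([M["m10"],M["m01"]])/M["m00"]; o=(o+.5)/6.6-.5+[270,216]
    e,lo,hi=sil("top",C(w,17.5,113)+C(w,17.5,125)); e2=o-e
    print(nm,"obs",o.round(2),"pred",e.round(2),"size",(h.max(0)-h.min(0))/6.6,hi-lo,"world shift",(ray("top",*(e+e2),122)-ray("top",*e,122)).round(2))
s=np.mean([robot.grab_frame("side") for _ in range(4)],0); cv2.imwrite("s.png",s)
p=robot.observe()["tool_pos"]; print(p)
e=sil("side",C(p,15,p[2]-11.4)); print("flange pred c,lo,hi",e)
e=sil("side",C((468,50),17.5,113)+C((468,50),17.5,125)); print("ferrule pred",e)
for u in(344,346,348,350,352): print("col",u,[tuple(x) for x in s[196:228,u].astype(int)[:, [0,2]]])
for v in(215,217,219): print("row",v,s[v,336:362].mean(1).astype(int))
E
```

```text
a obs [299.75 241.58] pred [295.55 239.91] size [ 9.39394  10.606061] [14.653992 14.807861] world shift [ -4.13 -10.23   0.  ]
b obs [364.34 228.29] pred [364.12 227.05] size [13.939394 11.060606] [14.78894  14.791458] world shift [-3.04 -0.43 -0.  ]
[468.20436939  51.07421923 189.02679126]
flange pred c,lo,hi (array([349.44694249, 199.85857406]), array([342.93323, 195.8752 ], dtype=float32), array([355.9669, 203.8448], dtype=float32))
ferrule pred (array([348.25437795, 219.05654312]), array([340.8084 , 212.40425], dtype=float32), array([355.7558 , 225.73425], dtype=float32))
col 344 [(np.int64(68), np.int64(61)), (np.int64(66), np.int64(61)), (np.int64(60), np.int64(76)), (np.int64(53), np.int64(116)), (np.int64(84), np.int64(144)), (np.int64(141), np.int64(174)), (np.int64(160), np.int64(184)), (np.int64(163), np.int64(184)), (np.int64(166), np.int64(187)), (np.int64(181), np.int64(202)), (np.int64(187), np.int64(208)), (np.int64(188), np.int64(209)), (np.int64(189), np.int64(210)), (np.int64(186), np.int64(208)), (np.int64(174), np.int64(195)), (np.int64(162), np.int64(183)), (np.
[... 4255 characters left out ...]
t64(57), np.int64(62)), (np.int64(54), np.int64(57)), (np.int64(54), np.int64(57)), (np.int64(57), np.int64(62)), (np.int64(79), np.int64(89)), (np.int64(94), np.int64(107)), (np.int64(99), np.int64(113)), (np.int64(103), np.int64(117))]
row 215 [202 203 202 202 199 173 105 116 157 175 162 116 112 143 163 145 112  92
  69  79  99 106 105 106 104  95]
row 217 [203 202 203 202 190 150  82  96 144 176 168 121 113 134 141 116 103  83
  59  71  96 105 106 106 105 104]
row 219 [202 203 203 202 190 149  84  73  82  91  97  93  97  96  89  84  76  60
  57  91 150 181 183 183 183 180][ WARN:0@9.079] global loadsave.cpp:1063 imwrite_ Unsupported depth image for selected encoder is fallbacked to CV_8U.
```

```bash
python3 - <<'E'
from h import *
im=cv2.imread("pics/c1.png"); g=cv2.cvtColor(im[:264,:792],cv2.COLOR_BGR2GRAY)
for nm,(x,y),w,z in(("a",(169,158),(468,50),130),("b",(623,76),(498.2,-118.),124.5)):
  for T in(120,140,160):
    d=np.zeros_like(g); cv2.circle(d,(x,y),46,255,-1); m=((g>T)&(d>0)).astype(np.uint8)
    n,l,st,ce=cv2.connectedComponentsWithStats(m)
    k=[i for i in range(1,n) if st[i,4]>250 and np.hypot(*(ce[i]-[x,y]))<30]
    h=cv2.convexHull(np.argwhere(np.isin(l,k))[:,::-1].astype(np.float32)).reshape(-1,2)
    M=cv2.moments(h); o=np.array([M["m10"],M["m01"]])/M["m00"]
    print(nm,T,o.round(1),(h.max(0)-h.min(0)),ray("top",*((o+.5)/6.6-.5+[270,216]),z).round(1))
s=cv2.imread("pics/side0.png")[200:235,330:368]; t=cv2.imread("pics/top0.png")[225:255,280:312]
o=np.hstack([cv2.resize(s,(456,420),interpolation=2),cv2.resize(t,(340,420),interpolation=2)]); cv2.imwrite("pics/c6.png",o)
f=lambda w:(12*(proj("side",w)-[330,200]+.5)).round(0)
for y in(48,50): print("head",y,f((468,y,130)),"marks",f((468-22*.177,y+22*.984,113)),f((468+22*.177,y-22*.984,113)))
E
```

```text
a 120 [167.8 157.7] [89. 92.] [468.1  50.7 130. ]
a 140 [166.4 157.2] [85. 92.] [468.3  51.2 130. ]
a 160 [165.  156.6] [82. 92.] [468.5  51.7 130. ]
b 120 [622.9  76. ] [92. 92.] [ 497.5 -117.1  124.5]
b 140 [619.9  73.3] [90. 91.] [ 498.5 -116.   124.5]
b 160 [622.6  72.3] [66. 68.] [ 498.9 -117.   124.5]
head 48 [230. 185.] marks [227. 323.] [223. 180.]
head 50 [228. 191.] marks [226. 330.] [221. 187.]
```

View pics/c6.png

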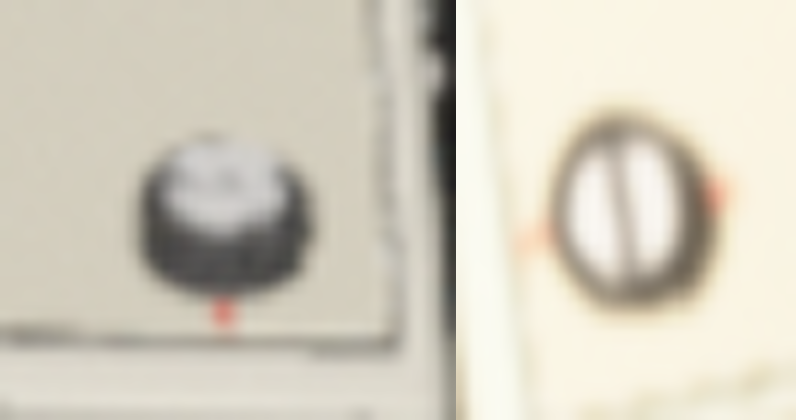

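Estimates average about (468.3, 49.7). Move there, then lower step by step watching the force: contact at tip z≈130 means missed, about 126 means in the slot.

>>> jog_arm(moves="0.1 -1.4 2 0 1; 0.1 -1.4 5 0 1; 0.1 -1.4 8 0 1; 0.1 -1.4 8 0 1; 0.1 -1.4 8 0 1")

```text
time: 8.35
tool_pos: [468.2, 49.7, 180.8]
orientation: [[-0.985, -0.173, -0.0], [-0.173, 0.985, -0.0], [0.0, -0.0, -1.0]]
ft_force: [0.5, -0.2, -1.6]
finger_gap: 15.8
```

>>> jog_arm(moves="0 0 1 0 1; 0 0 2 0 1; 0 0 3 0 1; 0 0 4 0 1; 0 0 4 0 1")

```text
time: 8.85
tool_pos: [468.2, 49.7, 176.8]
orientation: [[-0.985, -0.173, -0.0], [-0.173, 0.985, -0.0], [0.0, -0.0, -1.0]]
ft_force: [-0.1, 0.4, -0.6]
finger_gap: 16.0
```

Tip at about 128.4 with no contact, which suggests the blade is in the slot.

>>> jog_arm(moves="0 0 0.7 0 1; 0 0 1.4 0 1; 0 0 2 0 1; 0 0 2 0 1")

```text
time: 9.25
tool_pos: [468.2, 49.7, 174.8]
orientation: [[-0.985, -0.173, -0.0], [-0.173, 0.985, -0.0], [0.0, -0.0, -1.0]]
ft_force: [-0.8, -0.8, -2.0]
finger_gap: 15.8
```

>>> jog_arm(moves="0 0 0.7 0 1; 0 0 1.4 0 1; 0 0 2 0 1; 0 0 2 0 1")

```text
time: 9.65
tool_pos: [468.4, 49.7, 173.2]
orientation: [[-0.985, -0.173, 0.0], [-0.173, 0.985, -0.0], [-0.0, -0.0, -1.0]]
ft_force: [-0.8, 0.7, 2.8]
finger_gap: 15.7
```

Contact near tip z≈126: it's seated in the slot. Now press, feeling for the floor.

>>> jog_arm(moves="0 0 1 0 1; 0 0 2 0 1; 0 0 3 0 1; 0 0 3 0 1; 0 0 3 0 1")

```text
time: 10.15
tool_pos: [468.4, 49.7, 170.1]
orientation: [[-0.985, -0.173, 0.0], [-0.173, 0.985, -0.0], [-0.0, -0.0, -1.0]]
ft_force: [-0.4, 0.5, 5.6]
finger_gap: 15.6
```

>>> jog_arm(moves="0 0 0.5 0 1; 0 0 1 0 1; 0 0 1 0 1; 0 0 1 0 1")

```text
time: 10.55
tool_pos: [468.4, 49.7, 169.0]
orientation: [[-0.985, -0.173, 0.0], [-0.173, 0.985, -0.0], [-0.0, -0.0, -1.0]]
ft_force: [-0.1, -0.7, 5.3]
finger_gap: 16.0
```

>>> jog_arm(moves="0 0 0.5 0 1; 0 0 1 0 1; 0 0 1 0 1; 0 0 1 0 1")

```text
time: 10.95
tool_pos: [468.5, 49.7, 168.6]
orientation: [[-0.985, -0.173, 0.001], [-0.173, 0.985, -0.0], [-0.001, -0.0, -1.0]]
ft_force: [-1.7, -0.3, 9.1]
finger_gap: 15.5
```

The force jumped at depth about 5.8 mm: the floor. Begin turning clockwise.

>>> jog_arm(moves="0 0 0 4 1; 0 0 0 8 1; 0 0 0 12 1; 0 0 0 16 1; 0 0 0 20 1; 0 0 0 20 1")

```text
time: 11.55
tool_pos: [468.6, 49.6, 168.7]
orientation: [[-0.985, 0.175, 0.001], [0.175, 0.985, -0.0], [-0.001, 0.0, -1.0]]
ft_force: [-1.2, -0.4, 8.7]
finger_gap: 15.8
```

```bash
python3 - <<'E'
from h import *
o=robot.observe(); print(o["tool_pos"],o["ft_force"].round(2),o["moment"].round(3),o["joint_positions"].round(1))
E
```

```text
[468.5833642   49.6199333  168.66660485] [-1.24 -0.37  8.72] [-0.041  0.279  0.002] [  4.7  11.1 106.7  -0.   62.1 -75.3]
```

>>> jog_arm(moves="0 0 0 5 1; 0 0 0 10 1; 0 0 0 15 1; 0 0 0 20 1; 0 0 0 25 1; 0 0 0 30 1; 0 0 0 35 1; 0 0 0 40 1")

```text
time: 12.35
tool_pos: [468.6, 49.5, 168.7]
orientation: [[-0.64, 0.768, 0.001], [0.768, 0.64, -0.001], [-0.001, 0.0, -1.0]]
ft_force: [-1.6, -0.5, 8.7]
finger_gap: 15.8
```

>>> jog_arm(moves="0 0 0 5 1; 0 0 0 10 1; 0 0 0 15 1; 0 0 0 20 1; 0 0 0 25 1; 0 0 0 30 1; 0 0 0 34 1; 0 0 0 34 1")

```text
time: 13.15
tool_pos: [468.5, 49.3, 168.6]
orientation: [[-0.103, 0.995, 0.001], [0.995, 0.103, -0.001], [-0.001, 0.001, -1.0]]
ft_force: [-1.9, -1.8, 8.6]
finger_gap: 16.1
```

```bash
python3 - <<'E'
from h import *
o=robot.observe(); print(o["tool_pos"],o["ft_force"].round(2),o["moment"].round(3),o["joint_positions"].round(1))
E
```

```text
[468.47573775  49.34666958 168.64990484] [-1.94 -1.83  8.55] [-0.329  0.382 -0.02 ] [ 4.600e+00  1.110e+01  1.067e+02 -1.000e-01  6.220e+01 -1.300e+00]
```

>>> jog_arm(moves="0 0 0 1 1; 0 0 0 2 1; 0 0 0 3 1; 0 0 0 3 1")

```text
time: 13.55
tool_pos: [468.4, 49.3, 168.6]
orientation: [[-0.052, 0.999, 0.001], [0.999, 0.052, -0.001], [-0.001, 0.001, -1.0]]
ft_force: [-2.5, -1.1, 9.2]
finger_gap: 15.8
```

```bash
python3 - <<'E'
from h import *
for i in range(4):
    robot.grab_frame("top"); o=robot.observe(); print(o["tool_pos"],o["ft_force"].round(2),o["moment"].round(3))
E
```

```text
[468.4888114   49.32437916 168.67443222] [-2.32  0.07  8.52] [-0.244  0.383  0.023]
[468.4469874   49.33218341 168.65040052] [-1.66 -0.12  9.34] [-0.254  0.358  0.004]
[468.4783401   49.32132666 168.66237475] [-1.5  -2.07  9.27] [-0.264  0.393 -0.017]
[468.4419095   49.32604428 168.63924116] [-2.05 -0.9   9.05] [-0.256  0.356  0.03 ]
```

Rotation is complete (97° with slot play). Let up slowly to see whether the catch takes it (force vanishing after about 2.6 mm).

>>> jog_arm(moves="0 0 -0.5 -1 1; 0 0 -1 -2 1; 0 0 -1.5 -3 1; 0 0 -2 -4 1; 0 0 -2.5 -4 1; 0 0 -2.5 -4 1; 0 0 -2.5 -4 1")

```text
time: 14.45
tool_pos: [468.4, 49.4, 170.4]
orientation: [[-0.122, 0.993, 0.0], [0.993, 0.122, -0.001], [-0.001, 0.0, -1.0]]
ft_force: [-0.8, -1.9, 4.9]
finger_gap: 15.8
```

>>> jog_arm(moves="0 0 -0.5 0 1; 0 0 -1 0 1; 0 0 -1.5 0 1; 0 0 -2 0 1; 0 0 -2 0 1; 0 0 -2 0 1")

```text
time: 15.05
tool_pos: [468.3, 49.9, 172.2]
orientation: [[-0.121, 0.993, -0.0], [0.993, 0.121, 0.0], [0.0, -0.0, -1.0]]
ft_force: [0.3, -1.0, 1.6]
finger_gap: 15.7
```

```bash
python3 - <<'E'
from h import *
for i in range(3):
    robot.grab_frame("top"); o=robot.observe(); print(o["tool_pos"],o["ft_force"].round(2),o["moment"].round(3))
E
```

```text
[468.27138046  49.9202541  172.23177756] [ 0.38 -0.33  1.77] [-0.245 -0.203  0.01 ]
[468.28353921  49.93396746 172.26801665] [0.82 0.07 1.36] [-0.261 -0.164 -0.024]
[468.29310704  49.87984828 172.24461816] [ 0.27 -0.39  1.43] [-0.229 -0.216 -0.004]
```

>>> jog_arm(moves="0 0 -0.5 0 1; 0 0 -1 0 1; 0 0 -1.2 0 1; 0 0 -1.2 0 1; 0 0 -1.2 0 1")

```text
time: 15.7
tool_pos: [468.1, 49.7, 173.5]
orientation: [[-0.121, 0.993, -0.0], [0.993, 0.121, 0.0], [0.0, -0.0, -1.0]]
ft_force: [0.4, -0.1, -1.3]
finger_gap: 15.8
```

```bash
python3 - <<'E'
from h import *
for i in range(3):
    robot.grab_frame("top"); o=robot.observe(); print(o["tool_pos"],o["ft_force"].round(2),o["moment"].round(3))
E
```

```text
[468.1496663   49.69142375 173.52180263] [ 0.75  0.06 -0.68] [-0.013 -0.116 -0.03 ]
[468.18371368  49.66850341 173.5517487 ] [ 0.45  0.77 -1.17] [-0.017 -0.108  0.001]
[468.21824207  49.67984594 173.57095186] [-0.03  0.98 -0.26] [-0.007 -0.133  0.011]
```

>>> jog_arm(moves="0 0 -1.5 0 1; 0 0 -3 0 1; 0 0 -5 0 1; 0 0 -10 0 1; 0 0 -20 0 1; 0 0 -30 0 1; 0 0 -38 0 1; 0 0 -38 0 1")

```text
time: 16.65
tool_pos: [469.3, 49.8, 213.4]
orientation: [[-0.122, 0.993, 0.003], [0.993, 0.122, 0.0], [-0.0, 0.003, -1.0]]
ft_force: [-0.3, -0.3, -0.6]
finger_gap: 15.9
```

```bash
python3 - <<'E'
from h import *
print(robot.observe()["tool_pos"])
s=np.mean([robot.grab_frame("side") for _ in range(4)],0).astype(np.uint8)
a=cv2.resize(s[165:230,315:380],(585,585),interpolation=2)
b=cv2.resize(cv2.imread("pics/side0.png")[205:230,335:360],(200,200),interpolation=2)
o=np.zeros((585,790,3),np.uint8); o[:,:585]=a; o[:200,590:]=b; cv2.imwrite("pics/c7.png",o)
E
```

```text
[469.29331259  49.75177434 213.35135599]
```

View pics/c7.png

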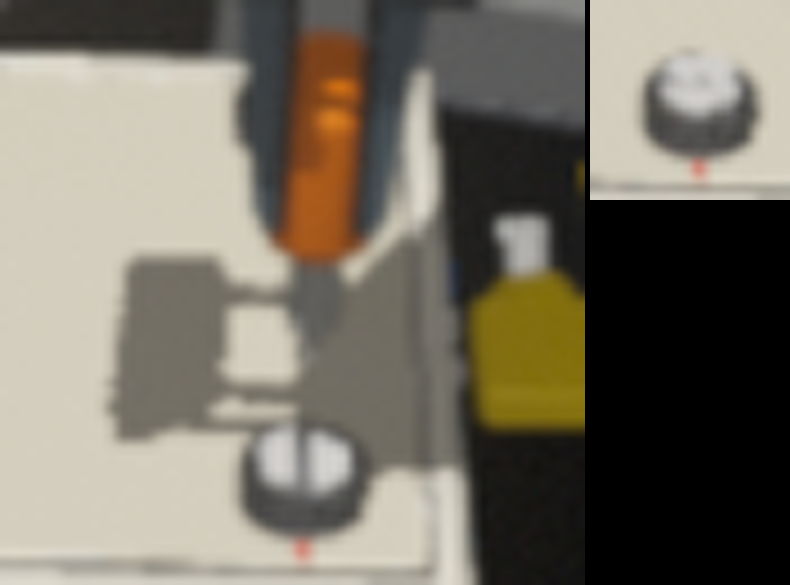

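Fastened: the head is flush and the slot in line with the red mark (slot at (303,455), mark at (303,550)). Now return the key.

>>> jog_arm(moves="-20 -4 0 -8 1; -65 -13 0 -16 1; -113 -23 0 -24 1; -161 -33 0 -32 1; -209 -43 0 -40 1; -257 -52 0 -48 1; -305 -62 0 -56 1; -350 -71 0 -64 1")

```text
time: 17.65
tool_pos: [442.4, -277.7, 211.2]
orientation: [[-0.928, 0.373, -0.001], [0.373, 0.928, 0.001], [0.001, 0.0, -1.0]]
ft_force: [1.1, 0.7, -0.3]
finger_gap: 15.9
```

>>> jog_arm(moves="0 0 0 -8 1; 0 0 0 -16 1; 0 0 0 -24 1; 0 0 0 -27 1; 0 0 0 -27 1")

```text
time: 18.15
tool_pos: [442.8, -276.1, 211.1]
orientation: [[-0.997, -0.083, -0.001], [-0.083, 0.997, 0.001], [0.001, 0.001, -1.0]]
ft_force: [0.0, 0.1, -1.7]
finger_gap: 15.8
```

>>> jog_arm(moves="4 -25 0 0 1; 8 -50 0 0 1; 10 -66 0 0 1; 10 -66 20 0 1; 10 -66 45 0 1; 10 -66 70 0 1; 10 -66 70 0 1; 10 -66 70 0 1")

```text
time: 18.95
tool_pos: [438.7, -342.8, 141.8]
orientation: [[-0.997, -0.083, -0.0], [-0.083, 0.997, 0.0], [0.0, 0.0, -1.0]]
ft_force: [-0.1, -1.1, -0.3]
finger_gap: 16.2
```

```bash
python3 - <<'E'
from h import *
o=robot.observe(); p=o["tool_pos"]; print(p,o["time"])
s=np.mean([robot.grab_frame("side") for _ in range(4)],0).astype(np.uint8)
cv2.imwrite("pics/c8.png",cv2.resize(s[110:180,340:420],(720,630)[0:2] if 0 else (680,595),interpolation=2))
f=lambda w:(8.5*(proj("side",w)-[340,110]+.5)).round(0)
print("tip",f(p-[0,0,48.4]),"flange",f(p-[0,0,9.4]),"hole",f((438,-342.6,50)),"bush r",f((455.5,-342.6,50)),f((420.5,-342.6,50)),f((438,-325,50)))
E
```

```text
[ 438.70732202 -342.76745353  141.81464148] 18.95
tip [318. 318.] flange [328. 224.] hole [309. 419.] bush r [262. 414.] [356. 425.] [304. 444.]
```

View pics/c8.png

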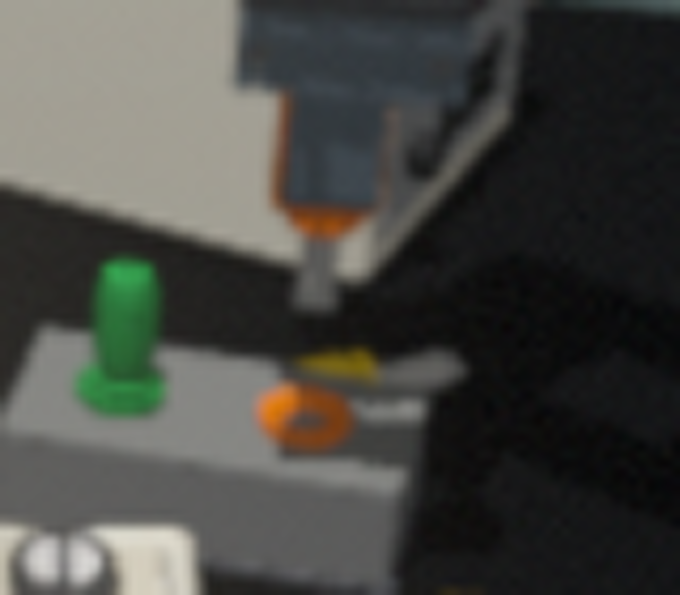

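The blade is above its bush (bush centre (305,414), tip (315,308), both as predicted). Lower it in.

>>> jog_arm(moves="0 0 12 0 1; 0 0 25 0 1; 0 0 38 0 1; 0 0 45 0 1; 0 0 52 0 1; 0 0 58 0 1; 0 0 58 0 1")

```text
time: 19.85
tool_pos: [438.2, -342.5, 82.7]
orientation: [[-0.997, -0.084, -0.001], [-0.084, 0.997, 0.001], [0.001, 0.001, -1.0]]
ft_force: [-0.2, -0.7, -1.9]
finger_gap: 15.9
```

>>> jog_arm(moves="0 0 5 0 1; 0 0 10 0 1; 0 0 15 0 1; 0 0 19 0 1; 0 0 19 0 1; 0 0 19 0 1")

```text
time: 20.45
tool_pos: [438.6, -342.8, 64.6]
orientation: [[-0.997, -0.084, -0.0], [-0.084, 0.997, -0.0], [0.0, -0.0, -1.0]]
ft_force: [0.2, -0.5, -1.0]
finger_gap: 16.0
```

>>> jog_arm(moves="0 0 1 0 1; 0 0 2 0 1; 0 0 2.6 0 1; 0 0 2.6 0 1; 0 0 2.6 0 1")

```text
time: 20.95
tool_pos: [438.6, -342.8, 62.1]
orientation: [[-0.997, -0.084, 0.0], [-0.084, 0.997, -0.0], [-0.0, -0.0, -1.0]]
ft_force: [0.9, -1.0, -1.0]
finger_gap: 16.1
```

>>> jog_arm(moves="0 0 0.5 0 1; 0 0 1 0 1; 0 0 1 0 1; 0 0 1 0 1")

```text
time: 21.35
tool_pos: [438.7, -342.9, 61.4]
orientation: [[-0.996, -0.084, 0.0], [-0.084, 0.996, -0.0], [-0.0, -0.0, -1.0]]
ft_force: [-0.3, -0.2, 2.4]
finger_gap: 15.8
```

On its flange. Release, retreat straight up.

>>> jog_arm(moves="0 0 0 0 0.75; 0 0 0 0 0.6; 0 0 0 0 0.5; 0 0 0 0 0.4; 0 0 0 0 0.4; 0 0 0 0 0.4")

```text
time: 21.95
tool_pos: [438.6, -342.8, 61.0]
orientation: [[-0.997, -0.083, -0.0], [-0.083, 0.997, 0.0], [0.0, 0.0, -1.0]]
ft_force: [0.1, -0.3, -0.2]
finger_gap: 55.1
```

>>> jog_arm(moves="0 0 -10 0 0.4; 0 0 -25 0 0.4; 0 0 -50 0 0.4; 0 0 -75 0 0.4; 0 0 -100 0 0.4; 0 0 -125 0 0.4; 0 0 -150 0 0.4; 0 0 -160 0 0.4")

```text
time: 22.75
tool_pos: [439.5, -343.5, 224.5]
orientation: [[-0.996, -0.084, 0.004], [-0.084, 0.996, -0.004], [-0.004, -0.004, -1.0]]
ft_force: [1.1, -0.5, -0.0]
finger_gap: 54.8
```

>>> jog_arm(moves="10 -20 0 0 0.4; 30 -50 0 0 0.4; 50 -80 0 0 0.4; 75 -110 0 0 0.4; 100 -140 0 0 0.4; 125 -170 0 0 0.4; 145 -180 0 0 0.4; 145 -180 0 0 0.4")

```text
time: 23.55
tool_pos: [337.5, -513.5, 217.7]
orientation: [[-0.999, -0.021, -0.041], [-0.019, 0.999, -0.029], [0.042, -0.028, -0.999]]
ft_force: [-0.2, 0.2, 0.4]
finger_gap: 55.2
```

```bash
python3 - <<'E'
from h import *
o=robot.observe(); print(o["time"],o["tool_pos"],o["finger_gap"])
t=robot.grab_frame("top");s=robot.grab_frame("side")
im=np.vstack([cv2.resize(t[200:300,270:500],(690,300),interpolation=2),cv2.resize(s[125:225,230:460],(690,300),interpolation=2)])
cv2.imwrite("pics/c9.png",im)
E
```

```text
23.55 [ 337.50871219 -513.52432525  217.71782271] 55.22446420381641
```

View pics/c9.png

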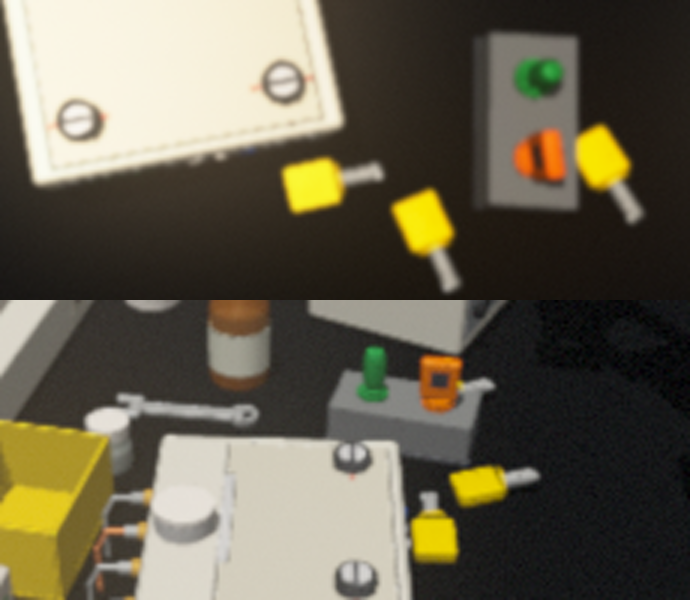

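Both stud slots are in line with their red marks, the key stands home in its hole, and the bystanders are where they were. Hand in.

```bash
python3 -c "
from plant import robot
print(robot.sign_off())"
```

```text
the job is handed in; nothing more can be done
None
```

The open stud (left, +y side) is fastened, the orange key is back in its own hole, and I handed the job in at about 23.6 s of the 72 s allowed.

- **Fastening:** I fitted the blade in the slot and pressed about 5.8 mm, until the force rose at the floor (about 9 N). I turned the tool 97° clockwise to take up the slot play. On letting up, the force fell to zero below the open height, which means the catch held.
- **Stud check:** The pictures show the left stud's head flush in its ferrule and its slot in line with the red marks. The fastened stud looks unchanged.
- **Key check:** The key went down until its flange met the bush at the same height it was picked up from (tool at 61.4 mm). In the last pictures it stands upright in that hole.
- **Rest of the bench:** In the last pictures nothing I could see had been shifted by the arm. They do not cover the beaker, cartridge or vial rack. The yellow look-alike keys moved in the first moments, before my first move, and settled on their own.
- **Disagreement:** My estimates of the stud's y position differed by up to about 3 mm between views. I took the average and confirmed the fit by the height at which the blade met resistance.

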